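# Return a slide mailer to its sloping bay

## Task

Put the slide mailer marked with a cross back into the rack bay labelled with a cross, plain end first with its mark up and showing: lay it on the sloping floor, slide it down under the hood and press it home until you feel it seat against the hidden stop, gently, then let go of it there. Leave the other mailer, the vial and the pencil carton alone.

Things in the scene. Friction and masses are not known exactly. Their poses are not given: they have to be found in the camera images.
- mailer_cross: The slide mailer to put away: a flat white plastic box 90 (x) x 32 (y) x 22 (z) mm, about 90 g (varies), lying flat on the bench with a flat black plus-shaped cross (24 mm) on its lid near its +x end; its other (-x) end is plain. Origin: centre of its underside; x along its length towards the marked end, z up.
- mailer_cross_mark (a point): Centre of the cross on the lid of that mailer: 29 mm along +x from the mailer's origin and 22 mm above its underside.
- mailer_bar: The other mailer, same box, but marked with a single straight bar across the lid; it is still in use and stays where it is. Same origin and axes.
- rack: The fixed rack: three bays side by side (pitch 62 mm) on a base plate, their floors sloping up away from the robot at 25 degrees. Origin: on the bench under the middle bay's mouth; x away from the robot (the yaw varies), y to the left along the row. Which bay carries which label varies.
- lamp_bar (a point): Middle of the underside of the rack's lamp bar, 243 mm above the bench. The bar, 32 mm deep (x) and 18 mm high, on two posts at y = +-122 mm. The bar hangs over the floors, 60 to 92 mm beyond the mouths: a vertical gripper cannot work on the floors under it; a tool square to the floor (tilted 25 degrees, wrist towards the robot) can.
- nose_cross: Closed front of the bay labelled with the cross. Origin at that bay's mouth (same point), axes parallel to the rack's. Hidden inside is the adjustable end stop: its face lies 20 to 34 mm below the mouth along the slope, set differently each time; it can only be found by touch.
- mouth_cross (a point): Mouth of the bay labelled with the cross: middle of its sloping floor at the upper edge of its hood, 50 mm above the bench. x points up the slope (25 degrees above level), y left across the bay, z square to the floor. Above it, to x = 110 mm, the floor is open and flat, 61 mm wide, without walls. Hold the mailer near its marked end, so that the fingers stay clear of the hood.
- mouth_disc (a point): Mouth of the bay labelled with a round disc (stays empty); all bays are alike, with the same axes. Each hood covers x = 0 to -45 mm: a pocket 37 mm wide between walls 4 mm thick and 27 mm high inside, the hood's top at z = 31 mm, with the black label shape (29 mm) on it.
- mouth_bar (a point): Mouth of the bay labelled with a single straight bar (stays empty); same axes as the others.
- vial: Small stoppered glass vial, 26 mm across, 58 mm high, standing near the rack; bystander. Origin: centre of its underside.
- carton: Flat pencil carton, 90 x 180 x 18 mm, lying on the bench; bystander. Origin: centre of its underside.
Not all that is in view belongs to the job. What is shaped like the mailer_cross but yellow is not meant.

How it is judged:
By the outcome, as a careful person would: the job done as asked, in the order asked, and still so for the second after the job is handed in, with the robot touching nothing.
It also fails if it takes over 48 s, if anything falls off the work surface, if the arm or the gripper's body presses on something with over 40 N, if the wrist force passes 120 N, or if a joint passes its speed limit or range.

## Robot

A 6-joint arm with a two-finger parallel gripper is mounted at the origin on the work surface. World frame = base frame: x ahead of the robot, y to its left, z up, the work surface at z = 0. Lengths are in m, angles in rad, forces in N, time in s.
With the tool pointing down it reaches from about 0.275 to 0.875 m from the base axis. Payload 12.5 kg.
Tool frame: the origin (TCP) lies between the finger pads; the fingertips stand 22 mm ahead of it and the grasp point (between the pads) lies 3 mm ahead of it; z points along the fingers, y is the line along which they close (so a half turn about z gives the same grasp; the last joint's range is limited). The gripper opens to 85 mm and grips with 20 to 120 N. Pads are 22 mm wide; open, the fingers measure 114 mm over their backs; the gripper's body (76 mm by 85 mm) begins 54 mm behind the grasp point. The pads swing forward as they close: fully open they stand 13 mm farther back than shut.
Start: joints at [1.127, 0.351, 1.652, -0, 1.139, -0.085], TCP at [0.193, 0.515, 0.253] pointing down, gripper open.
Joint ranges: [-2.75, 2.75], [-0.79, 2.1], [0.01, 2.65], [-1.57, 4.71], [0.07, 3.14], [-2.87, 2.87]. Speed limits (rad/s): [2.22, 2.22, 2.79, 3.14, 3.14, 3.14].

## Interface

Orientations are given as [roll, pitch, yaw] about the fixed x, y, z axes, in that order (R = Rz(yaw) Ry(pitch) Rx(roll)).
In Python, from bench import manip gives the robot as it stands.
- The arm moves only by the tool arm_command, never from a script. Its argument "commands" is a list that holds one entry, the list of rows, each a list of 5 numbers: the finger opening in cm, from 0 to 8.54, then the shift along the tool's x, y, z in cm, then the turn about the tool's z in rad. In form: [[[claw, dx, dy, dz, spin], ...]]. A call has 1 to 8 rows; each row shifts and turns the commanded pose from where the row before left it, along the tool's axes as they then stand; what a row does not reach is not made up. A row lasts 1/8 s, in which the tool goes at most 62.5 mm and 10.7 degrees, less where a joint would pass 70% of its speed; a pose out of reach is approached as far as the arm can. A call is refused whole if a number of a shift passes 6.25 or a number of a turn 0.188, either way. A call with a gripper value outside its range is refused whole. The fingers move at their own pace and stop on an object; "squeeze" is the grip in N (left out, the last holds). Time passes only in rows, so rows that do not move let the fingers close. It gives the time, the measured TCP pose, the force, the opening and the grip force at its end, in the units of the state.
- manip.get_state(): the state, without advancing time (a new reading comes with each control period).
- manip.capture(name): name is "scene" or "top" or "wrist"; returns the picture (384x512x3 uint8, red, green, blue); there is no depth.
- manip.camera_model(name): a dict with "K" (3x3 intrinsics, pixels), "R" (3x3) and "t" (3): a world point X has camera coordinates R X + t. Camera axes: x right, y down, z forward; pixel columns grow to the right and rows downward; lengths in m; the calibration is good to about 2 mm. A picture is of the moment at which its call begins: read the wrist's pose just before it. camera_model takes no time and is no camera call; for the wrist camera it gives the pose at the moment of the call.
- manip.finish_job(): hands the job in; it is judged then, once.
The state is a dict: "t": time; "q": joint angles; "joint_velocities": joint speeds; "joint_efforts": joint torques, N m; "ee_pos": TCP position; "tcp_rot": TCP orientation; "force": force on the tool from outside, world axes, zero at the start; "moment": the same for the moment, N m; "opening": finger opening in m; "grasp_force": force on a finger pad.
Only numpy, scipy, OpenCV 4.12 (cv2) and the standard library are available. Lean on these libraries where they do the work, as an engineer would, in place of code of your own. Each camera call takes 0.05 s, during which the arm holds its last target. There are 200 camera calls.

## Working session

There is one attempt and no reset: what is moved stays moved. The work goes in short steps, Python scripts to look and compute and a tool call to move; the robot and the scene stay as the last step left them, time stands still between calls to the robot, and variables do not carry over. Pictures are saved under pics/ and viewed, at most 10 in all, crops included, and the job is handed in when it is done.

Besides the shell and the picture viewer there is one more tool, called as name(argument=value, ...), one argument or row to a line, values as JSON. arm_command: Moves the arm, as the interface text tells. Its arguments: {"type":"object","properties":{"commands":{"type":"array"},"squeeze":{"type":"number"}},"required":["commands"]}

```bash
mkdir -p pics; ls; python3 - <<'E'
from bench import manip
import cv2,numpy as np
np.set_printoptions(precision=4,suppress=True)
for n in("scene","top"):
    im=manip.capture(n); cv2.imwrite(f"pics/{n}0.png",im[:,:,::-1]); m=manip.camera_model(n)
    print(n,m["K"],m["R"],m["t"])
s=manip.get_state();print(s)
E
```

```text
pics
scene [[443.8581   0.     254.64  ]
 [  0.     443.8581 197.3218]
 [  0.       0.       1.    ]] [[-0.5387  0.8425 -0.0008]
 [ 0.4986  0.318  -0.8064]
 [-0.6791 -0.4348 -0.5914]] [ 0.3255 -0.1248  1.7449]
top [[351.4216   0.     256.4806]
 [  0.     351.4216 191.8809]
 [  0.       0.       1.    ]] [[ 0.0014 -1.      0.0094]
 [-0.9884 -0.0028 -0.1518]
 [ 0.1518 -0.0091 -0.9884]] [-0.0336  0.5852  1.0009]
{'t': 0.1, 'q': array([ 1.1274,  0.3512,  1.6523,  0.    ,  1.1391, -0.0846]), 'joint_velocities': array([-0.0002, -0.0011, -0.0021, -0.0017,  0.0026, -0.0004]), 'joint_efforts': array([  0.0012, -50.6842, -29.188 ,  -0.    ,   0.0026,  -0.    ]), 'ee_pos': array([0.193 , 0.5148, 0.2528]), 'tcp_rot': array([-3.1406, -0.0001,  2.7829]), 'force': array([ 0.4076,  0.4412, -0.5277]), 'moment': array([-0.0531, -0.0029,  0.0011]), 'grasp_force': 0.0, 'opening': 0.08523816264072749}
```

View pics/scene0.png

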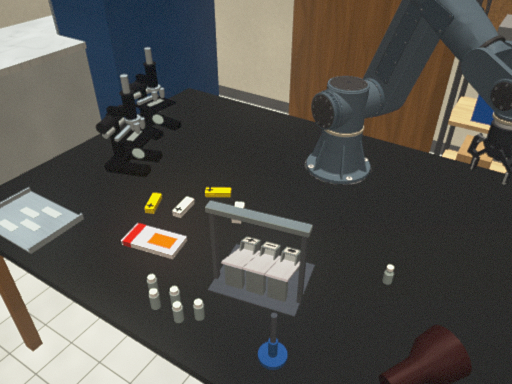

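View pics/top0.png

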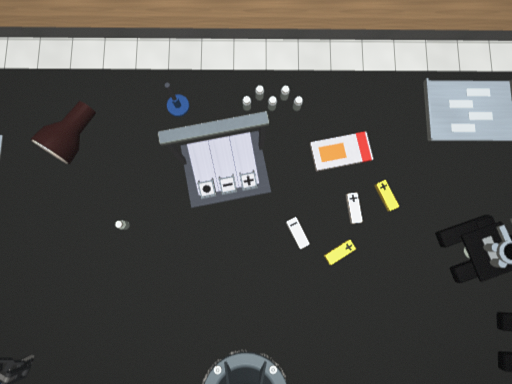

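The scene view shows the rack with its bays at (265,270) and white mailers at (183,207) and (238,212).

Candidates in the top view:
- white box with cross (355,208), the one wanted
- white box with bar (298,233)
- yellow boxes with cross (387,195) and (340,252), decoys

The cross bay is the rightmost in the top view, with its label at (248,180). I'll check this in a close crop and measure.

```bash
cat > h.py <<'E'
from bench import manip
import cv2,numpy as np
from scipy.spatial.transform import Rotation as Ro
np.set_printoptions(precision=4,suppress=True)
def ray(m,uv):
    K,R,t=map(np.array,(m["K"],m["R"],m["t"])); d=R.T@np.linalg.inv(K)@[uv[0],uv[1],1]
    return -R.T@t,d/np.linalg.norm(d)
def plane(m,uv,z):
    c,d=ray(m,uv); return c+d*(z-c[2])/d[2]
def tri(rs):
    A=sum(np.eye(3)-np.outer(d,d) for c,d in rs); b=sum((np.eye(3)-np.outer(d,d))@c for c,d in rs)
    X=np.linalg.solve(A,b); return X,max(np.linalg.norm(np.cross(X-c,d)) for c,d in rs)
def proj(m,X):
    p=np.array(m["K"])@(np.array(m["R"])@X+m["t"]); return p[:2]/p[2]
def tcp():
    s=manip.get_state(); return np.array(s["ee_pos"]),Ro.from_euler("xyz",s["tcp_rot"]).as_matrix(),s
E
python3 - <<'E'
from h import *
im=cv2.imread("pics/top0.png"); m=manip.camera_model("top")
cv2.imwrite("pics/crop0.png",cv2.resize(im[95:275,150:410],None,fx=3,fy=3,interpolation=cv2.INTER_CUBIC))
sm=manip.camera_model("scene"); si=cv2.imread("pics/scene0.png")
def blobs(im,x0,y0,x1,y1,f):
    c=im[y0:y1,x0:x1].astype(int); k=f(c).astype(np.uint8)
    n,l,st,ce=cv2.connectedComponentsWithStats(k)
    return [(st[i,4],ce[i]+[x0,y0],cv2.minAreaRect(np.argwhere(l==i)[:,::-1].astype(np.float32))) for i in range(1,n) if st[i,4]>60]
w=lambda c:c.min(2)>120
for a,ce,r in blobs(im,280,180,372,255,w): print("top",a,ce,r,plane(m,ce,.022))
for a,ce,r in blobs(si,165,190,250,225,w): print("scene",a,ce,r,plane(sm,ce,.022))
for n,uv in dict(cross=(248.5,180.5),bar=(227.5,184.5),disc=(206.5,188.5),mark=(353,198.5),vial=(120,225)).items(): print(n,plane(m,uv,{"mark":.022,"vial":.058}.get(n,.069)))
wm=manip.camera_model("wrist"); print(wm); p,R,s=tcp(); Rw=np.array(wm["R"]); print("cam in tool",R.T@(-Rw.T@wm["t"]-p),Rw@R)
E
```

```text
top 335 [354.2239 208.0448] ((74.12920379638672, 27.565433502197266), (30.817928314208984, 11.527758598327637), 79.99201965332031) [ 0.5401 -0.3287  0.022 ]
top 354 [297.5678 232.6525] ((17.500003814697266, 52.500003814697266), (30.857736587524414, 11.180339813232422), 63.43495178222656) [ 0.4658 -0.1557  0.022 ]
scene 200 [182.295 205.63 ] ((16.9606990814209, 15.705240249633789), (10.607013702392578, 25.653085708618164), 37.40536117553711) [ 0.5496 -0.3252  0.022 ]
scene 409 [230.0049 208.1271] ((63.85674285888672, 15.6207857131958), (44.37228012084961, 14.465961456298828), 12.994616508483887) [ 0.4741 -0.1813  0.022 ]
cross [ 0.6152 -0.0088  0.069 ]
bar [0.6031 0.0523 0.069 ]
disc [0.5911 0.1131 0.069 ]
mark [ 0.5693 -0.3261  0.022 ]
vial [0.4855 0.3614 0.058 ]
{'K': array([[265.0323,   0.    , 256.1122],
       [  0.    , 265.0323, 188.7106],
       [  0.    ,   0.    ,   1.    ]]), 'R': array([[ 0.3518,  0.9361, -0.001 ],
       [ 0.8879, -0.3334,  0.3169],
       [ 0.2963, -0.1124, -0.9485]]), 't': array([-0.5498, -0.0398,  0.3793])}
cam in tool [ 0.082   0.0003 -0.119 ] [[-0.0008  1.      0.    ]
 [-0.9484 -0.0007 -0.317 ]
 [-0.317  -0.0003  0.9484]]
```

View pics/crop0.png

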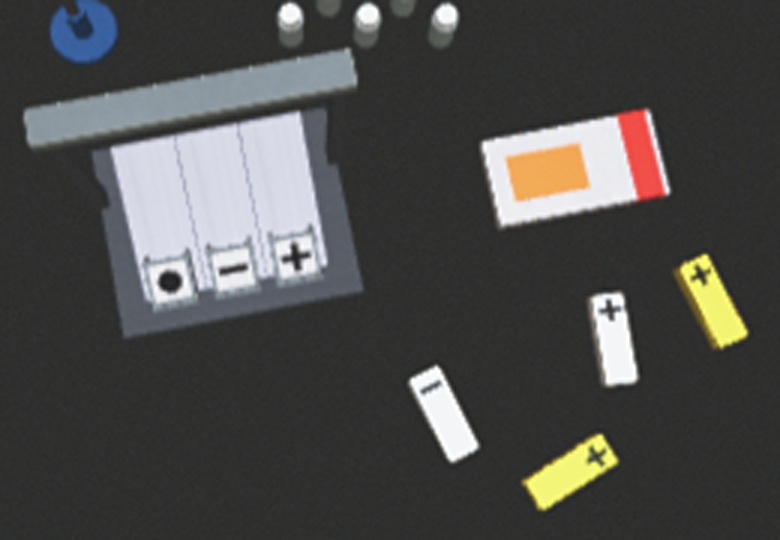

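The crop confirms it: the white box with the cross is at crop (613,340), its mark at the far end. The cross bay is the right-hand one, with its label at crop (295,257). The moves give only a shift and a spin, so the 25° tilt is the open question. I'll test cheaply whether reaching past the limit tilts the tool.

arm_command(
  commands=[
    [[8.5, 0, 6, 0, 0], [8.5, 0, 6, 0, 0], [8.5, 0, 6, 0, 0], [8.5, 0, 6, 0, 0], [8.5, 0, 6, 0, 0], [8.5, 0, 6, 0, 0]],
  ],
)

```text
t: 0.85
ee_pos: [0.3066, 0.8157, 0.2551]
tcp_rot: [-3.141, -0.0, 2.783]
force: [0.1, 0.1, -0.0]
opening: 0.0853
grasp_force: 0.0
```

arm_command(
  commands=[
    [[8.5, 0, 4, 0, 0], [8.5, 0, 4, 0, 0], [8.5, 0, 0, 0, 0]],
  ],
)

```text
t: 1.23
ee_pos: [0.3179, 0.8452, 0.2415]
tcp_rot: [3.125, -0.0, 2.783]
force: [-0.6, 0.2, -0.4]
opening: 0.0849
grasp_force: 0.0
```

arm_command(
  commands=[
    [[8.5, 0, 4, 0, 0], [8.5, 0, 4, 0, 0], [8.5, 0, 0, 0, 0]],
  ],
)

```text
t: 1.6
ee_pos: [0.3232, 0.8596, 0.2357]
tcp_rot: [3.068, 0.0, 2.783]
force: [-0.0, 0.2, 0.3]
opening: 0.0851
grasp_force: 0.0
```

arm_command(
  commands=[
    [[8.5, 0, -5, 0, 0], [8.5, 0, -5, 0, 0], [8.5, 0, 0, 0, 0]],
  ],
)

```text
t: 1.98
ee_pos: [0.3088, 0.8192, 0.2338]
tcp_rot: [3.075, -0.0, 2.783]
force: [0.0, 0.4, 0.9]
opening: 0.0848
grasp_force: 0.0
```

The tilt persists and points the right way, fingers outward. The inner limit should undo this unwanted 4° the same way.

arm_command(
  commands=[
    [[8.5, 0, -6.2, -0.5, 0], [8.5, 0, -6.2, -0.5, 0], [8.5, 0, -6.2, -0.5, 0], [8.5, 0, -6.2, -0.5, 0], [8.5, 0, -6.2, -0.5, 0], [8.5, 0, -6.2, -0.5, 0], [8.5, 0, -6.2, -0.5, 0], [8.5, 0, -6.2, -0.5, 0]],
  ],
)

```text
t: 2.98
ee_pos: [0.1463, 0.3838, 0.2419]
tcp_rot: [3.065, 0.001, 2.783]
force: [0.4, 0.1, 0.8]
opening: 0.0851
grasp_force: 0.0
```

arm_command(
  commands=[
    [[8.5, 0, -5, -0.3, 0], [8.5, 0, -5, -0.3, 0], [8.5, 0, -3, 0, 0], [8.5, 0, 0, 0, 0]],
  ],
)

```text
t: 3.48
ee_pos: [0.1009, 0.2624, 0.2386]
tcp_rot: [3.065, 0.001, 2.782]
force: [-0.3, 0.6, 0.6]
opening: 0.0849
grasp_force: 0.0
```

arm_command(
  commands=[
    [[8.5, 0, -2, 0, 0], [8.5, 0, -2, 0, 0], [8.5, 0, 0, 0, 0]],
  ],
)

```text
t: 3.85
ee_pos: [0.0869, 0.2253, 0.2351]
tcp_rot: [3.067, 0.001, 2.782]
force: [-0.5, -0.2, 0.4]
opening: 0.0849
grasp_force: 0.0
```

```bash
python3 -c "
from h import *
print(tcp()[2]['q'])"
```

```text
[ 0.9929 -0.3037  2.3766  0.0184  0.9959 -0.2282]
```

arm_command(
  commands=[
    [[8.5, 0, -2, 0, 0], [8.5, 0, -2, 0, 0], [8.5, 0, 0, 0, 0]],
  ],
)

```text
t: 4.22
ee_pos: [0.0727, 0.1875, 0.2319]
tcp_rot: [3.068, 0.001, 2.782]
force: [0.2, 0.1, 0.5]
opening: 0.0849
grasp_force: 0.0
```

arm_command(
  commands=[
    [[8.5, -5.2, 2.3, 0, 0], [8.5, -5.2, 2.3, 0, 0], [8.5, -5.2, 2.3, 0, 0], [8.5, -5.2, 2.3, 0, 0], [8.5, -4, -4.4, 0, 0], [8.5, -4, -4.4, 0, 0], [8.5, -4, -4.4, 0, 0], [8.5, -4, -4.4, 0, 0]],
  ],
)

```text
t: 5.22
ee_pos: [0.3855, -0.0234, 0.2249]
tcp_rot: [3.07, 0.002, 2.782]
force: [1.2, 1.1, 0.5]
opening: 0.0851
grasp_force: 0.0
```

arm_command(
  commands=[
    [[8.5, -3.9, -4.4, -0.8, 0], [8.5, -3.9, -4.4, -0.8, 0], [8.5, -3.9, -4.4, -0.8, 0], [8.5, -3.9, -4.4, -0.8, 0], [8.5, -3.9, -4.4, -0.8, -0.18], [8.5, 0, 0, 0, -0.18], [8.5, 0, 0, 0, -0.14], [8.5, 0, 0, 0, 0]],
  ],
)

```text
t: 6.22
ee_pos: [0.4888, -0.2985, 0.2483]
tcp_rot: [3.08, 0.034, -3.002]
force: [-0.4, -0.2, -0.3]
opening: 0.0853
grasp_force: 0.0
```

```bash
cat > meas.py <<'E'
from h import *
import sys
def look(tag):
    p,R,s=tcp(); m=manip.camera_model("wrist"); im=manip.capture("wrist")[:,:,::-1].copy()
    cv2.imwrite(f"pics/{tag}.png",im); np.savez(f"{tag}.npz",im=im,p=p,R=R,**m); print(p,s["tcp_rot"],s["q"]); return im,m
def white(im,m,guess,lo=110):
    i=im.astype(int); k=((i.min(2)>lo)&(i.max(2)-i.min(2)<50)).astype(np.uint8)
    k=cv2.morphologyEx(k,cv2.MORPH_CLOSE,np.ones((9,9)))
    n,l,st,ce=cv2.connectedComponentsWithStats(k); g=proj(m,guess)
    j=1+np.argmin(np.linalg.norm(ce[1:]-g,axis=1)); c=max(cv2.findContours((l==j).astype(np.uint8),0,2)[0],key=cv2.contourArea)
    print("guess",g,"blob",ce[j],st[j]); return c
if __name__=="__main__":
    im,m=look(sys.argv[1]); c=white(im,m,np.array([.541,-.328,.022]))
    for z in(.022,.0):
        P=np.array([plane(m,q[0],z)[:2] for q in c]).astype(np.float32); print(z,cv2.minAreaRect(P*1000),cv2.boxPoints(cv2.minAreaRect(P*1000)).tolist())
E
python3 meas.py w1
```

```text
Traceback (most recent call last):
  File "meas.py", line 13, in <module>
    im,m=look(sys.argv[1]); c=white(im,m,np.array([.541,-.328,.022]))
         ~~~~^^^^^^^^^^^^^
  File "meas.py", line 5, in look
    cv2.imwrite(f"pics/{tag}.png",im); np.savez(f"{tag}.npz",im=im,p=p,R=R,**m); print(p,s["tcp_rot"],s["q"]); return im,m
                                       ~~~~~~~~^^^^^^^^^^^^^^^^^^^^^^^^^^^^^^^^
TypeError: numpy.savez() got multiple values for keyword argument 'R'
```

View pics/w1.png

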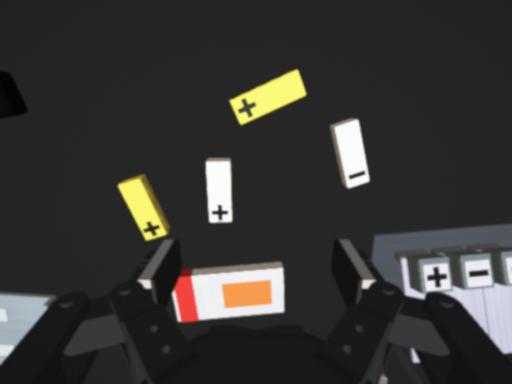

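The wrist view shows the cross mailer at (219,190) with its mark at (220,212). The rack's cross bay is at (436,275).

```bash
sed -i 's/p=p,R=R,\*\*m/p=p,tR=R,**m/' meas.py; python3 meas.py w1; python3 - <<'E'
from h import *
# black cross on white, wrist vs top
d=np.load("w1.npz"); m={k:d[k] for k in"KRt"}; im=d["im"].astype(int)
def mark(im,box,th):
    x0,y0,x1,y1=box; k=(im[y0:y1,x0:x1].max(2)<th).astype(np.uint8); n,l,st,ce=cv2.connectedComponentsWithStats(k)
    return [(ce[i]+[x0,y0],st[i,4]) for i in range(1,n) if st[i,4]>5]
a=mark(im,(212,204,229,219),110); t=cv2.imread("pics/top0.png").astype(int); b=mark(t,(348,193,359,204),140)
print(a,b); tm=manip.camera_model("top")
A=max(a,key=lambda v:v[1])[0];B=max(b,key=lambda v:v[1])[0]; print(tri([ray(m,A),ray(tm,B)]),plane(m,A,.022),plane(tm,B,.022))
E
```

```text
[ 0.4885 -0.2982  0.2485] [ 3.0796  0.0342 -3.0044] [-0.6584  0.4027  1.5896  0.0736  1.1708 -2.3969]
guess [219.0405 193.5682] blob [218.6098 190.2618] [ 205  159   28   64 1612]
0.022 ((538.7144165039062, -328.6004333496094), (93.0341567993164, 34.79159164428711), 7.402924537658691) [[490.34368896484375, -317.34320068359375], [494.82647705078125, -351.84478759765625], [587.0851440429688, -339.857666015625], [582.6023559570312, -305.3560791015625]]
0.0 ((547.3486328125, -329.3594970703125), (99.01164245605469, 37.02702331542969), 7.402891635894775) [[495.8700866699219, -317.37890625], [500.6408386230469, -354.0972900390625], [598.8271484375, -341.340087890625], [594.056396484375, -304.6217041015625]]
[(array([219.5833, 212.1667]), np.int32(60))] [(array([353.1 , 197.75]), np.int32(20))]
(array([ 0.5709, -0.3258,  0.0203]), np.float64(0.0014232690351060145)) [ 0.5691 -0.3247  0.022 ] [ 0.5716 -0.3265  0.022 ]
```

```bash
cat >> h.py <<'E'
def delta(X,yaw=None):
    p,R,s=tcp(); d=R.T@(np.array(X)-p)*100
    print("tool-delta cm",d,"tool y az",np.degrees(np.arctan2(R[1,1],R[0,1])),"tool z",R[:,2],"q",s["q"])
E
python3 -c "
from h import *
delta([.5612,-.3275,.08]);delta([.5612,-.3275,.024])"
```

```text
tool-delta cm [-6.2539 -4.9691 16.8062] tool y az 97.97883536094105 tool z [ 0.0251  0.0662 -0.9975] q [-0.6584  0.402   1.5903  0.0736  1.1709 -2.3968]
tool-delta cm [-6.0634 -5.3168 22.3921] tool y az 97.97883536094105 tool z [ 0.0251  0.0662 -0.9975] q [-0.6584  0.402   1.5903  0.0736  1.1709 -2.3968]
```

arm_command(
  commands=[
    [[7, -2.1, -1.7, 5, 0.01], [7, -2.1, -1.7, 5, 0], [7, -2.05, -1.6, 5, 0], [7, 0, -0.2, 3, 0], [7, 0, -0.1, 2.4, 0], [7, 0, 0, 1.5, 0], [7, 0, 0, 0, 0]],
  ],
)

```text
t: 7.2
ee_pos: [0.5616, -0.327, 0.0286]
tcp_rot: [3.078, 0.032, -3.012]
force: [0.2, -0.4, 0.2]
opening: 0.0703
grasp_force: 0.0
```

```bash
python3 -c "
from h import *
delta([.5612,-.3275,.024])"
```

```text
tool-delta cm [ 0.0626 -0.0731  0.4561] tool y az 97.52573284234292 tool z [ 0.0239  0.0671 -0.9975] q [-0.6246  0.8117  1.4922  0.0905  0.8597 -2.3855]
```

arm_command(
  commands=[
    [[7, 0, -0.1, 0.4, 0], [3, 0, 0, 0, 0], [2.5, 0, 0, 0, 0], [2.5, 0, 0, 0, 0], [2.5, 0, 0, 0, 0], [2.5, 0, 0, 0, 0]],
  ],
  squeeze=40,
)

```text
t: 7.95
ee_pos: [0.5622, -0.3282, 0.0262]
tcp_rot: [3.08, 0.034, -3.011]
force: [-1.7, -0.3, 5.8]
opening: 0.0313
grasp_force: 40.2
```

arm_command(
  commands=[
    [[2.5, 0, 0, -2, 0], [2.5, 0, 0, -5, 0], [2.5, 0, 0, -6, 0], [2.5, 0, 0, -6, 0], [2.5, 0, 0, -6, 0], [2.5, 0, 0, -6, 0], [2.5, 0, 0, -6, 0], [2.5, 0, 0, -6, 0]],
  ],
)

```text
t: 8.95
ee_pos: [0.5503, -0.3562, 0.4577]
tcp_rot: [3.08, 0.034, -3.012]
force: [1.2, -0.4, -1.5]
opening: 0.0314
grasp_force: 39.9
```

```bash
python3 -c "
from h import *
delta([.80,.03,.47])"
```

```text
tool-delta cm [-29.7937  35.0012   1.9519] tool y az 97.57329491678381 tool z [ 0.0258  0.0655 -0.9975] q [-0.6705  0.4634  1.0023  0.0679  1.6962 -2.3646]
```

arm_command(
  commands=[
    [[2.5, -1.9, 5.7, 0.2, 0], [2.5, -1.9, 5.7, 0.2, 0], [2.5, -1.9, 5.7, 0.2, 0], [2.5, -1.9, 5.7, 0.2, 0], [2.5, -1.9, 5.7, 0.2, 0], [2.5, -1.9, 5.7, 0.2, 0], [2.5, 0, 0, 0, 0]],
  ],
)

```text
t: 9.82
ee_pos: [0.6191, 0.001, 0.4688]
tcp_rot: [3.079, 0.035, -3.007]
force: [0.1, -0.4, -0.5]
opening: 0.0315
grasp_force: 40.0
```

```bash
python3 -c "
from meas import *
look('w2')"
```

```text
[0.6191 0.001  0.4688] [ 3.0787  0.0346 -3.0069] [-0.1008  0.3598  1.1268  0.0694  1.6359 -1.8022]
```

View pics/w2.png

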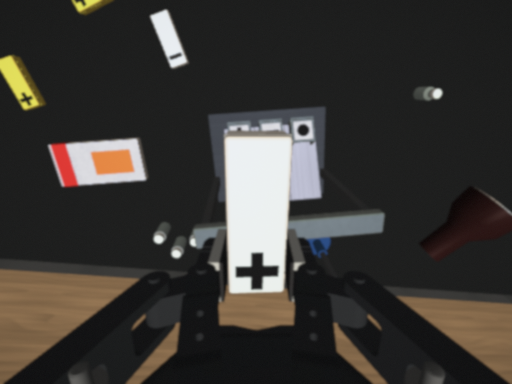

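The carried mailer hides the cross bay. Only the disc label at (303,129) is clear, so I'll step sideways.

arm_command(
  commands=[
    [[2.5, 0.5, 6, 0, 0], [2.5, 0.5, 6, 0, 0], [2.5, 0, 3, 0, 0], [2.5, 0, 0, 0, 0]],
  ],
)

```text
t: 10.38
ee_pos: [0.5892, 0.1448, 0.4774]
tcp_rot: [3.079, 0.034, -3.01]
force: [0.1, -0.9, -1.0]
opening: 0.0313
grasp_force: 40.1
```

```bash
python3 -c "
from meas import *
im,m=look('w3')
for X in([.6152,-.0088,.069],[.5911,.1131,.069]): print(proj(m,np.array(X)))
a=cv2.resize(im[80:230,100:300],None,fx=4,fy=4,interpolation=cv2.INTER_CUBIC); cv2.imwrite('pics/w3c.png',a)"
```

```text
[0.5892 0.1448 0.4774] [ 3.0791  0.0341 -3.0102] [ 0.1393  0.3249  1.1551  0.0624  1.6268 -1.5593]
[162.5544 140.1882]
[226.6934 135.5251]
```

View pics/w3c.png

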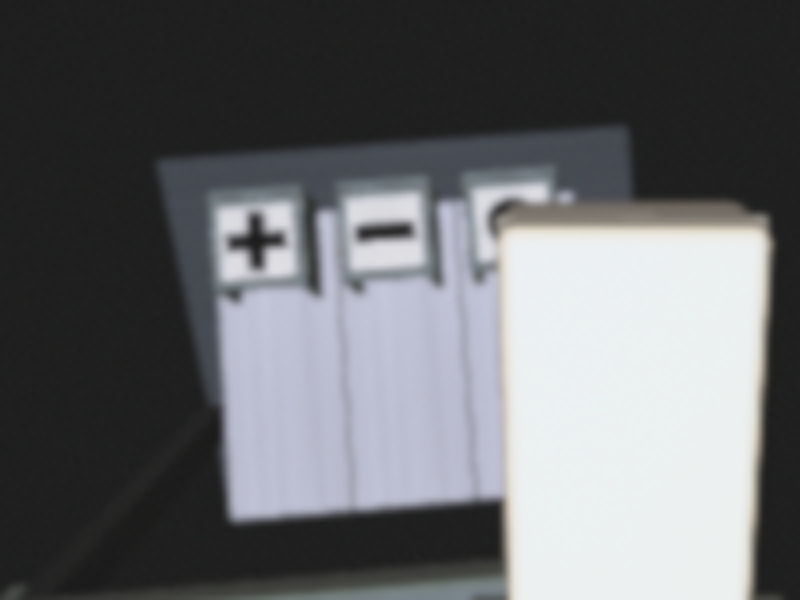

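The crop shows the cross label at (257,240) on the left hood, the bar at (385,232), and the upper floor edge of the cross bay from (230,520) to (353,508). I'll triangulate these.

```bash
python3 - <<'E'
from h import *
def L(n):
    d=np.load(n+".npz"); return {k:d[k] for k in"KRt"},d["im"].astype(int)
def dark(im,uv,r=7,th=95):
    u,v=map(int,np.round(uv)); g=im[v-r:v+r+1,u-r:u+r+1].max(2); w=np.clip(th-g,0,None).astype(float)
    n,l,st,ce=cv2.connectedComponentsWithStats((w>0).astype(np.uint8))
    j=l[r-2:r+3,r-2:r+3]; j=np.bincount(j[j>0]).argmax(); w*=l==j
    y,x=np.mgrid[v-r:v+r+1,u-r:u+r+1]; return np.array([(w*x).sum(),(w*y).sum()])/w.sum()
m3,i3=L("w3"); m1,i1=L("w1"); tm=manip.camera_model("top"); ti=cv2.imread("pics/top0.png").astype(int)
px={"cross":((163.9,139.6),(436,277),(248.3,180.5)),"bar":((195.9,137.6),(477,272),(227.5,184.5))}
for n,(a,b,c) in px.items():
    a=dark(i3,a);b=dark(i1,b);c=dark(ti,c,5,130); print(n,a,b,c)
    print(" tri all",tri([ray(m3,a),ray(m1,b),ray(tm,c)])," wrist",tri([ray(m3,a),ray(m1,b)]),"planes",plane(m3,a,.0686),plane(m1,b,.0686),plane(tm,c,.0686))
m2,i2=L("w2"); d=dark(i2,(303,129)); c=dark(ti,(206.5,188.5),5,130); print("disc",tri([ray(m2,d),ray(tm,c)]),plane(m2,d,.0686),plane(tm,c,.0686))
# floor upper edge corners (x=110mm: z=.0965)
for uv in((157.1,229.6),(187.9,226.6)): print("floor corner",plane(m3,uv,.0965))
E
```

```text
cross [163.5783 139.7809] [436.322  276.7197] [248.1418 180.3015]
 tri all (array([ 0.615 , -0.0073,  0.0685]), np.float64(0.0009382971682368426))  wrist (array([ 0.6146, -0.0071,  0.0685]), np.float64(0.00029079590290157506)) planes [ 0.6143 -0.007   0.0686] [ 0.6148 -0.0072  0.0686] [ 0.6158 -0.0078  0.0686]
bar [195.699  137.4531] [477.2989 272.8169] [227.2873 184.3089]
 tri all (array([0.6032, 0.0534, 0.0677]), np.float64(0.0008224206639662541))  wrist (array([0.6028, 0.0536, 0.0677]), np.float64(0.000396508200421749)) planes [0.6022 0.0538 0.0686] [0.6026 0.0524 0.0686] [0.6038 0.053  0.0686]
disc (array([0.5898, 0.1131, 0.075 ]), np.float64(0.00045321461928557114)) [0.5901 0.1146 0.0686] [0.5913 0.1142 0.0686]
floor corner [ 0.7969 -0.0104  0.0965]
floor corner [0.7837 0.0519 0.0965]
```

```bash
python3 -c "
from h import *
delta([.86,.045,.46])
d=np.load('w3.npz'); m={k:d[k] for k in 'KRt'}
print('hood edge',plane(m,(165.1,151.4),.0781))"
```

```text
tool-delta cm [-25.4586 -13.4348   1.742 ] tool y az 97.582561695956 tool z [ 0.0255  0.066  -0.9975] q [ 0.1375  0.3252  1.1553  0.0621  1.6266 -1.56  ]
hood edge [ 0.6345 -0.0014  0.0781]
```

arm_command(
  commands=[
    [[2.5, -5.1, -2.7, 0.3, 0], [2.5, -5.1, -2.7, 0.3, 0], [2.5, -5.1, -2.7, 0.3, 0], [2.5, -5.1, -2.7, 0.3, 0], [2.5, -5.1, -2.7, 0.3, 0], [2.5, -5, 0.5, 0, 0], [2.5, 0, 0, 0, 0]],
  ],
)

```text
t: 11.3
ee_pos: [0.8349, 0.0651, 0.4398]
tcp_rot: [3.079, 0.057, -3.016]
force: [-1.3, -0.2, -0.7]
opening: 0.0308
grasp_force: 40.1
```

```bash
python3 -c "
from h import *
p=tcp()[0];print(p)
delta(p+.06*np.array([.9986,.0523,0]))"
```

```text
[0.8349 0.0651 0.4398]
tool-delta cm [-5.9738 -0.4617  0.3132] tool y az 97.42032128822808 tool z [ 0.0486  0.0694 -0.9964] q [ 0.0021  1.0443  0.0164  0.0774  2.0308 -1.6603]
```

arm_command(
  commands=[
    [[2.5, -5, -2.2, 0, 0], [2.5, -5, -1, 0, 0], [2.5, -5, -1, 0, 0], [2.5, -5, -1, 0, 0], [2.5, 0, 0, 0, 0]],
  ],
)

```text
t: 11.92
ee_pos: [0.8876, 0.0344, 0.3952]
tcp_rot: [3.087, 0.175, -3.021]
force: [-0.5, 0.0, -0.9]
opening: 0.0314
grasp_force: 40.1
```

```bash
python3 -c "
from h import *
p=tcp()[0];print(p)
delta(p+.06*np.array([.9986,.0523,0]))"
```

```text
[0.8876 0.0344 0.3952]
tool-delta cm [-5.8947 -0.463   1.018 ] tool y az 97.42998441825547 tool z [ 0.166   0.0748 -0.9833] q [-0.0357  1.1035  0.0123  0.0843  1.8603 -1.7007]
```

arm_command(
  commands=[
    [[2.5, -5, -0.5, -1.5, 0], [2.5, -5, -0.5, -1.5, 0], [2.5, -5, -0.5, -1.5, 0], [2.5, -5, -0.5, -1.5, 0], [2.5, 0, 0, 0, 0]],
  ],
)

```text
t: 12.55
ee_pos: [0.9077, 0.0321, 0.4207]
tcp_rot: [3.095, 0.295, -3.026]
force: [-0.3, 0.6, -1.4]
opening: 0.0317
grasp_force: 40.1
```

```bash
python3 -c "
from h import *
p=tcp()[0];print(p)
delta(p+.06*np.array([.9986,.0523,0]))"
```

```text
[0.9077 0.0321 0.4207]
tool-delta cm [-5.7287 -0.458   1.7232] tool y az 97.3802035826798 tool z [ 0.2834  0.0794 -0.9557] q [-0.0401  1.0812  0.0123  0.0925  1.7622 -1.7025]
```

arm_command(
  commands=[
    [[2.5, -5, -0.5, -1.8, 0], [2.5, -5, -0.5, -1.8, 0], [2.5, -5, -0.5, -1.8, 0], [2.5, -5, -0.5, -1.8, 0], [2.5, 0, 0, 0, 0]],
  ],
)

```text
t: 13.18
ee_pos: [0.914, 0.026, 0.474]
tcp_rot: [3.104, 0.417, -3.032]
force: [0.0, -0.3, -0.7]
opening: 0.0313
grasp_force: 40.1
```

```bash
python3 -c "
from h import *
p=tcp()[0];print(p)
delta(p+.06*np.array([.9986,.0523,0]))"
```

```text
[0.914 0.026 0.474]
tool-delta cm [-5.4765 -0.4354  2.4117] tool y az 97.16190462777777 tool z [ 0.3982  0.0816 -0.9136] q [-0.0494  1.0291  0.0123  0.1021  1.6927 -1.7046]
```

arm_command(
  commands=[
    [[2.5, -5, 0, -1.8, 0], [2.5, -2, 0, -0.7, 0], [2.5, 0, 0, 0, -0.07], [2.5, 5, 0, 0, 0], [2.5, 5, 0, 0, 0], [2.5, 0, 0, 0, 0]],
  ],
)

```text
t: 13.92
ee_pos: [0.8768, 0.0211, 0.4736]
tcp_rot: [3.138, 0.451, -2.956]
force: [0.0, 0.2, -0.1]
opening: 0.0315
grasp_force: 40.1
```

```bash
cat >> h.py <<'E'
psi=np.radians(11.4); a=np.radians(25); M=np.array([.6476,-.0006,.05])
F=np.array([[np.cos(a)*np.cos(psi),np.cos(a)*np.sin(psi),np.sin(a)],[-np.sin(psi),np.cos(psi),0],[-np.sin(a)*np.cos(psi),-np.sin(a)*np.sin(psi),np.cos(a)]])
def bay():
    p,R,s=tcp(); f=F@(p-M)*1000; T=F@R
    print("tcp in bay mm",f,"tool x,y,z in bay",T.T.round(3).tolist(),"force bay",F@s["force"],"grasp",s["grasp_force"],s["opening"])
def todelta(f):
    p,R,s=tcp(); print("delta cm",R.T@(M+F.T@(np.array(f)/1000)-p)*100)
E
python3 -c "
from h import *
bay(); delta(M); todelta([90,0,120])"
```

```text
tcp in bay mm [386.5384 -23.9818 287.1655] tool x,y,z in bay [[-1.0, 0.012, -0.014], [0.012, 1.0, -0.002], [0.014, -0.002, -1.0]] force bay [ 0.019   0.2304 -0.0811] grasp 40.089455198758515 0.031544342608515345
tool-delta cm [39.0851  1.9928 28.1584] tool y az 100.75694317482544 tool z [ 0.4272  0.0844 -0.9002] q [-0.0593  0.7726  0.5118  0.1111  1.4202 -1.8094]
delta cm [29.9153  2.0788 16.2879]
```

arm_command(
  commands=[
    [[2.5, 5.2, 0.2, 0, -0.012], [2.5, 5.2, 0.4, 0, 0], [2.5, 5.2, 0.4, 0, 0], [2.5, 5.2, 0.4, 0, 0], [2.5, 5.2, 0.4, 0, 0], [2.5, 5, 0.4, 0, 0], [2.5, 0, 0, 0, 0]],
  ],
)

```text
t: 14.8
ee_pos: [0.6121, -0.0103, 0.3455]
tcp_rot: [-3.139, 0.458, -2.944]
force: [1.0, -0.5, 0.0]
opening: 0.0317
grasp_force: 40.1
```

```bash
python3 -c "
from h import *
bay(); todelta([76,0,60])"
```

```text
tcp in bay mm [ 91.6488  -2.518  283.3348] tool x,y,z in bay [[-1.0, 0.001, -0.021], [0.001, 1.0, -0.003], [0.021, -0.003, -1.0]] force bay [ 0.8257 -0.651  -0.3384] grasp 40.09259256126825 0.031671070306619996
delta cm [ 2.0382  0.3129 22.2945]
```

arm_command(
  commands=[
    [[2.5, 0.7, 0.1, 5.5, 0], [2.5, 0.7, 0.1, 5.5, 0], [2.5, 0.6, 0.1, 5, 0], [2.5, 0, 0, 0, 0]],
  ],
)

```text
t: 15.3
ee_pos: [0.6657, 0.0032, 0.1904]
tcp_rot: [-3.14, 0.455, -2.943]
force: [0.6, 0.1, -1.3]
opening: 0.0314
grasp_force: 40.1
```

```bash
python3 - <<'E'
from meas import *
bay()
im,m=look("w4"); p,R,s=tcp()
for n,X in dict(mouth=[0,0,0],hoodL=[0,22.5,31],hoodR=[0,-22.5,31],label=[-22.5,0,31]).items(): print(n,proj(m,M+F.T@(np.array(X)/1000)))
for n,X in dict(lidfar=[67,0,4],lidL=[67,16,4],lidR=[67,-16,4],mark=[-7,0,4]).items(): print(n,proj(m,p+R@(np.array(X)/1000)))
E
```

```text
tcp in bay mm [ 76.0781   0.1091 119.473 ] tool x,y,z in bay [[-1.0, 0.001, -0.019], [0.001, 1.0, -0.002], [0.019, -0.002, -1.0]] force bay [ 0.0455 -0.0286 -1.4416] grasp 40.111929887352744 0.03137730015053885
[0.6657 0.0032 0.1904] [-3.1404  0.455  -2.9434] [-0.1143  0.4755  1.7028  0.2625  0.5425 -2.0793]
mouth [255.5264 105.2347]
hoodL [285.5932 106.7722]
hoodR [225.1308 106.8474]
label [255.2836  73.9404]
lidfar [254.0426 139.3957]
lidL [289.2954 139.362 ]
lidR [218.7869 139.4293]
mark [254.4953 277.1549]
```

View pics/w4.png

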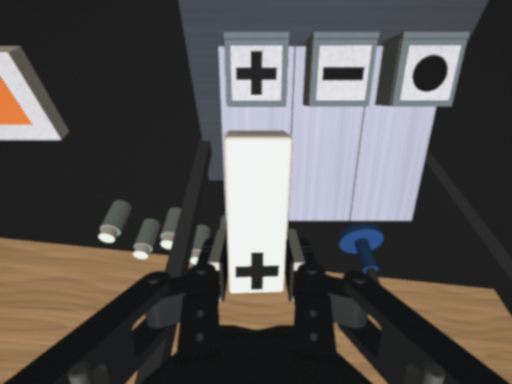

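Everything is square: the cross label is seen at (257,73) against a predicted (255,74). The lid spans columns 225–291 and its far edge is at row 137. I'll measure how the mailer sits in the hand with PnP on the lid.

```bash
python3 - <<'E'
from h import *
d=np.load("w4.npz"); m={k:d[k] for k in"KRt"}; im=d["im"]; p,R=d["p"],d["tR"]
g=im.min(2).astype(float)[:, :]
def edge_h(row,x0,x1,rise):   # subpixel crossing
    v=g[row,x0:x1]; dv=np.diff(v); dv=np.clip(dv if rise else -dv,0,None); k=dv.argmax(); s=slice(max(k-2,0),k+3); return x0+.5+(dv[s]*np.arange(len(dv))[s]).sum()/dv[s].sum()
L=[];Rr=[]
for r in range(145,225,4): L.append((edge_h(r,217,235,True),r)); Rr.append((edge_h(r,282,300,False),r))
def colv(c,y0,y1,rise):
    v=g[y0:y1,c]; dv=np.diff(v); dv=np.clip(dv if rise else -dv,0,None); k=dv.argmax(); s=slice(max(k-2,0),k+3); return y0+.5+(dv[s]*np.arange(len(dv))[s]).sum()/dv[s].sum()
T=[(c,colv(c,130,146,True)) for c in range(234,284,4)]; B=[(c,colv(c,283,300,False)) for c in range(236,280,4)]
def line(P):
    x,y,a,b=cv2.fitLine(np.array(P,np.float32),cv2.DIST_HUBER,0,.01,.01).ravel(); 
    vx,vy,px,py=x,y,a,b; return np.cross([px,py,1],[px+vx,py+vy,1])
def X(a,b): c=np.cross(line(a),line(b)); return c[:2]/c[2]
C=np.array([X(L,T),X(Rr,T),X(Rr,B),X(L,B)]); print(C)
O=np.array([[-45,-16,0],[-45,16,0],[45,16,0],[45,-16,0]],float)  # mailer x,y ; img-left = -y
ok,rv,tv=cv2.solvePnP(O,C,m["K"],None); e=cv2.projectPoints(O,rv,tv,m["K"],None)[0][:,0]-C; print(np.abs(e).max())
Rc=cv2.Rodrigues(rv)[0]; W=m["R"].T@Rc; c=m["R"].T@(tv.ravel()/1000-m["t"])
print("lid centre in tool mm",R.T@(c-p)*1000,"axes in tool",(R.T@W).T); print("mailer x,y,z in bay",(F@W).T, "plain end underside in bay",F@(c-M)*1000+F@W@np.array([-45,0,-22]))
print("label obs->bay", )
E
```

```text
[[221.8218 136.6929]
 [290.6156 136.8115]
 [282.168  291.57  ]
 [228.3882 293.0394]]
0.5609487885676288
lid centre in tool mm [21.2454  0.4109  6.6863] axes in tool [[-0.9996 -0.0069  0.029 ]
 [-0.0056  0.9989  0.0456]
 [-0.0293  0.0454 -0.9985]]
mailer x,y,z in bay [[ 0.9999 -0.0076 -0.0103]
 [ 0.0072  0.9989 -0.047 ]
 [ 0.0106  0.0469  0.9988]] plain end underside in bay [ 9.7319 -0.1639 90.8775]
label obs->bay
```

arm_command(
  commands=[
    [[2.5, 0, 0, 4.5, 0], [2.5, 0, 0, 3, 0], [2.5, 0, 0.04, 0.6, 0], [2.5, 0, 0, 0, 0]],
  ],
)

```text
t: 15.85
ee_pos: [0.6999, 0.0099, 0.1223]
tcp_rot: [-3.138, 0.461, -2.943]
force: [-0.5, -0.1, -0.8]
opening: 0.0315
grasp_force: 40.1
```

```bash
python3 -c "
from h import *
bay()"
```

```text
tcp in bay mm [78.9276 -0.0561 43.0123] tool x,y,z in bay [[-1.0, 0.0, -0.024], [0.001, 1.0, -0.004], [0.024, -0.004, -1.0]] force bay [-0.7962 -0.0087 -0.5276] grasp 40.09989030106226 0.03149599136984283
```

arm_command(
  commands=[
    [[2.5, 0.1, 0.05, 0.6, 0], [2.5, 0, 0, 0.4, 0], [2.5, 0, 0, 0, 0]],
  ],
)

```text
t: 16.23
ee_pos: [0.7021, 0.0112, 0.1104]
tcp_rot: [-3.139, 0.457, -2.944]
force: [0.3, -0.2, -1.5]
opening: 0.0313
grasp_force: 40.1
```

arm_command(
  commands=[
    [[2.5, 0, 0, 0.2, 0], [2.5, 0, 0, 0, 0]],
  ],
)

```text
t: 16.48
ee_pos: [0.703, 0.0113, 0.1085]
tcp_rot: [-3.139, 0.457, -2.944]
force: [0.3, 0.3, -1.7]
opening: 0.0316
grasp_force: 40.1
```

arm_command(
  commands=[
    [[2.5, 0, 0, 0.2, 0], [2.5, 0, 0, 0, 0]],
  ],
)

```text
t: 16.73
ee_pos: [0.7039, 0.0115, 0.1067]
tcp_rot: [-3.139, 0.457, -2.944]
force: [0.3, -1.3, -0.8]
opening: 0.0313
grasp_force: 40.1
```

arm_command(
  commands=[
    [[2.5, 0, 0, 0.15, 0], [2.5, 0, 0, 0, 0]],
  ],
)

```text
t: 16.98
ee_pos: [0.7045, 0.0116, 0.1059]
tcp_rot: [-3.139, 0.458, -2.944]
force: [-4.5, -0.7, 3.2]
opening: 0.0311
grasp_force: 39.0
```

```bash
python3 -c "
from h import *
bay()"
```

```text
tcp in bay mm [76.4089  0.6906 26.0978] tool x,y,z in bay [[-1.0, 0.001, -0.021], [0.001, 1.0, -0.003], [0.021, -0.003, -1.0]] force bay [-2.7863  0.1784  4.8576] grasp 38.981564341738704 0.031052596188733916
```

arm_command(
  commands=[
    [[2.5, 0, 0, 0.1, 0], [2.5, 0, 0, 0.05, 0], [2.5, 0, 0, 0, 0]],
  ],
  squeeze=20,
)

```text
t: 17.35
ee_pos: [0.705, 0.0115, 0.1054]
tcp_rot: [-3.139, 0.458, -2.943]
force: [-15.3, -2.4, 15.3]
opening: 0.0315
grasp_force: 38.5
```

```bash
python3 -c "
from h import *
bay()"
```

```text
tcp in bay mm [76.5965  0.548  25.4439] tool x,y,z in bay [[-1.0, 0.001, -0.022], [0.001, 1.0, -0.003], [0.022, -0.003, -1.0]] force bay [-7.5436  0.651  20.4453] grasp 38.536407351493835 0.03152368361519966
```

arm_command(
  commands=[
    [[2.5, 0, 0, -0.1, 0], [2.5, 0.5, 0, -0.01, 0], [2.5, 0.5, 0, -0.01, 0], [2.5, 0, 0, 0, 0]],
  ],
)

```text
t: 17.85
ee_pos: [0.6959, 0.0097, 0.1012]
tcp_rot: [-3.139, 0.459, -2.944]
force: [-2.1, -1.2, 6.7]
opening: 0.0314
grasp_force: 37.1
```

```bash
python3 -c "
from h import *
bay()"
```

```text
tcp in bay mm [66.357   0.5726 25.552 ] tool x,y,z in bay [[-1.0, 0.001, -0.022], [0.001, 1.0, -0.003], [0.022, -0.003, -1.0]] force bay [ 0.7399 -0.7738  7.0141] grasp 37.09702670574188 0.03136322497164588
```

arm_command(
  commands=[
    [[2.5, 0.4, 0, -0.03, 0], [2.5, 0.4, 0, -0.01, 0], [2.5, 0, 0, 0, 0]],
  ],
)

```text
t: 18.23
ee_pos: [0.6883, 0.0083, 0.0976]
tcp_rot: [-3.139, 0.458, -2.944]
force: [-2.2, -1.0, 6.9]
opening: 0.0312
grasp_force: 37.1
```

arm_command(
  commands=[
    [[2.5, 0.4, 0, -0.01, 0], [2.5, 0.4, 0, -0.01, 0], [2.5, 0, 0, 0, 0]],
  ],
)

```text
t: 18.6
ee_pos: [0.6811, 0.0069, 0.0942]
tcp_rot: [-3.139, 0.457, -2.944]
force: [-3.4, -1.1, 6.3]
opening: 0.0312
grasp_force: 37.1
```

```bash
python3 -c "
from h import *
bay()"
```

```text
tcp in bay mm [49.7637  0.7227 25.561 ] tool x,y,z in bay [[-1.0, 0.001, -0.021], [0.001, 1.0, -0.003], [0.021, -0.003, -1.0]] force bay [-0.5637 -0.3727  7.1937] grasp 37.10781812667847 0.031186033622474272
```

arm_command(
  commands=[
    [[2.5, 0.15, 0, 0, 0], [2.5, 0.15, 0, 0, 0], [2.5, 0, 0, 0, 0]],
  ],
)

```text
t: 18.98
ee_pos: [0.6788, 0.0064, 0.0931]
tcp_rot: [-3.139, 0.458, -2.944]
force: [-0.6, -0.3, 5.8]
opening: 0.0309
grasp_force: 37.0
```

arm_command(
  commands=[
    [[2.5, 0.15, 0, -0.01, 0], [2.5, 0.15, 0, 0, 0], [2.5, 0, 0, 0, 0]],
  ],
)

```text
t: 19.35
ee_pos: [0.6761, 0.0059, 0.0918]
tcp_rot: [-3.139, 0.458, -2.944]
force: [-0.1, -1.9, 6.4]
opening: 0.0311
grasp_force: 37.0
```

arm_command(
  commands=[
    [[2.5, 0.15, 0, -0.01, 0], [2.5, 0.15, 0, 0, 0], [2.5, 0, 0, 0, 0]],
  ],
)

```text
t: 19.73
ee_pos: [0.6756, 0.0056, 0.0921]
tcp_rot: [-3.137, 0.463, -2.944]
force: [12.4, 4.8, 4.0]
opening: 0.0313
grasp_force: 35.9
```

arm_command(
  commands=[
    [[2.5, 0.15, 0, -0.01, 0], [2.5, 0.15, 0, 0, 0], [2.5, 0, 0, 0, 0]],
  ],
)

```text
t: 20.1
ee_pos: [0.6751, 0.0051, 0.0927]
tcp_rot: [-3.135, 0.468, -2.943]
force: [21.3, 9.9, 5.6]
opening: 0.0314
grasp_force: 35.7
```

```bash
python3 -c "
from h import *
bay()"
```

```text
tcp in bay mm [43.5023  0.1869 26.7769] tool x,y,z in bay [[-0.999, 0.001, -0.032], [0.001, 1.0, -0.006], [0.032, -0.006, -0.999]] force bay [23.0239  5.4733 -4.5976] grasp 35.661964416503906 0.031411754687250264
```

Resistance rose to 23 N up the slope with the plain end about 23 mm in, so it is on the stop. I'll ease off, let it lie flat and check again.

arm_command(
  commands=[
    [[2.5, -0.2, 0.03, 0.05, 0], [2.5, 0, 0, 0.05, 0], [2.5, 0, 0, 0, 0]],
  ],
)

```text
t: 20.48
ee_pos: [0.6756, 0.0055, 0.0917]
tcp_rot: [-3.136, 0.465, -2.943]
force: [10.0, 3.3, 10.3]
opening: 0.031
grasp_force: 36.6
```

```bash
python3 -c "
from h import *
bay()"
```

```text
tcp in bay mm [43.6296  0.4334 25.6715] tool x,y,z in bay [[-1.0, 0.0, -0.028], [0.001, 1.0, -0.005], [0.028, -0.005, -1.0]] force bay [13.827   1.3035  4.8946] grasp 36.59682333469391 0.031039013286170238
```

arm_command(
  commands=[
    [[4.5, 0, 0, 0, 0], [4.5, 0, 0, 0, 0], [4.5, 0, 0, 0, 0], [4.5, 0, 0, 0, 0]],
  ],
)

```text
t: 20.98
ee_pos: [0.6726, 0.0056, 0.0888]
tcp_rot: [-3.139, 0.457, -2.944]
force: [0.0, 0.4, 0.4]
opening: 0.0453
grasp_force: 0.0
```

```bash
python3 -c "
from meas import *
bay(); look('w5')"
```

```text
tcp in bay mm [39.7312  1.122  24.2907] tool x,y,z in bay [[-1.0, 0.001, -0.02], [0.001, 1.0, -0.003], [0.02, -0.003, -1.0]] force bay [0.2336 0.4007 0.288 ] grasp 0.0 0.045295359826326306
[0.6726 0.0056 0.0888] [-3.1394  0.4566 -2.9437] [-0.1083  0.6392  1.7337  0.3867  0.3543 -2.212 ]
```

View pics/w5.png

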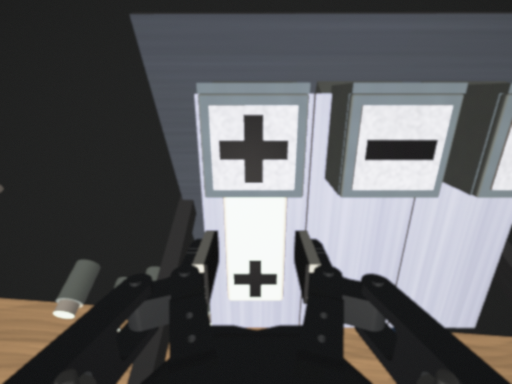

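The mailer lies in the cross bay, its mark showing at (255,279). I'll regrip once and press to confirm it is seated.

arm_command(
  commands=[
    [[2.5, 0, -0.05, -0.1, 0], [2.5, 0, 0, 0, 0], [2.5, 0, 0, 0, 0], [2.5, 0, 0, 0, 0], [2.5, 0.15, 0, 0, 0], [2.5, 0, 0, 0, 0]],
  ],
  squeeze=30,
)

```text
t: 21.78
ee_pos: [0.6723, 0.0048, 0.0902]
tcp_rot: [-3.138, 0.46, -2.944]
force: [5.1, 1.3, -0.0]
opening: 0.0314
grasp_force: 30.1
```

```bash
python3 -c "
from h import *
bay()
d=np.load('w5.npz'); m={k:d[k] for k in 'KRt'}
def on(uv,z):
    c,v=ray(m,uv); c=F@(c-M)*1000; v=F@v; return c+v*(z-c[2])/v[2]
print('mark',on((255.5,279),22),'end',on((255,300),22),'label',on((254,149),31),'hood edge',on((254,196),31))"
```

```text
tcp in bay mm [39.8829  0.451  25.7973] tool x,y,z in bay [[-1.0, 0.001, -0.024], [0.001, 1.0, -0.004], [0.024, -0.004, -1.0]] force bay [ 4.7411  0.2646 -2.2237] grasp 30.066368579864502 0.03135824955764661
mark [50.1866  1.2878 22.    ] end [64.5381  0.9708 22.    ] label [-23.2738   0.8788  31.    ] hood edge [-2.0056  0.7874 31.    ]
```

arm_command(
  commands=[
    [[2.5, 0.15, 0, 0, 0], [2.5, 0.15, 0, 0, 0], [2.5, 0, 0, 0, 0]],
  ],
)

```text
t: 22.15
ee_pos: [0.6719, 0.0044, 0.0908]
tcp_rot: [-3.137, 0.466, -2.944]
force: [13.6, 6.6, 1.5]
opening: 0.0309
grasp_force: 30.3
```

```bash
python3 -c "
from h import *
bay()"
```

```text
tcp in bay mm [39.7372  0.1286 26.4931] tool x,y,z in bay [[-1.0, 0.001, -0.029], [0.001, 1.0, -0.005], [0.029, -0.005, -1.0]] force bay [13.8841  3.784  -4.8001] grasp 30.338505506515503 0.030909888486942396
```

Firm stop confirmed: 14 N with no travel. Next I release and withdraw square to the floor.

arm_command(
  commands=[
    [[2.5, -0.15, 0.03, 0.08, 0], [5, 0, 0, 0, 0], [5, 0, 0, 0, 0], [5, 0, 0, 0, 0], [5, 0.1, 0, -1, 0], [5, 0, 0, -2.5, 0], [5, 0, 0, -5, 0], [5, 1, 0, -5, 0]],
  ],
)

```text
t: 23.15
ee_pos: [0.6013, -0.0087, 0.2061]
tcp_rot: [-3.139, 0.458, -2.943]
force: [0.3, -0.7, 0.7]
opening: 0.0501
grasp_force: 0.0
```

```bash
python3 - <<'E'
from meas import *
bay(); im,m=look("w6")
def on(uv,z):
    c,v=ray(m,uv); c=F@(c-M)*1000; v=F@v; return c+v*(z-c[2])/v[2]
print(proj(m,M+F.T@np.array([.0505,.001,.022])))
g=proj(m,M+F.T@np.array([.0505,.001,.022])); u,v=map(int,g); i=im[v-12:v+13,u-9:u+10].max(2); k=(i<95).astype(np.uint8); n,l,st,ce=cv2.connectedComponentsWithStats(k)
for j in range(1,n): print(st[j],ce[j]+[u-9,v-12],on(ce[j]+[u-9,v-12],22))
E
```

```text
tcp in bay mm [ 23.3691   1.2513 161.3203] tool x,y,z in bay [[-1.0, 0.001, -0.022], [0.001, 1.0, -0.003], [0.022, -0.003, -1.0]] force bay [ 0.446  -0.7678  0.5209] grasp 0.0 0.05011714808368286
[ 0.6013 -0.0087  0.2061] [-3.1387  0.4581 -2.9434] [-0.1524  0.3486  1.8581  0.3046  0.5204 -2.154 ]
[255.8948 206.6044]
[ 1  4 18 18 87] [255.6437 206.5862] [50.4792  0.7351 22.    ]
```

View pics/w6.png

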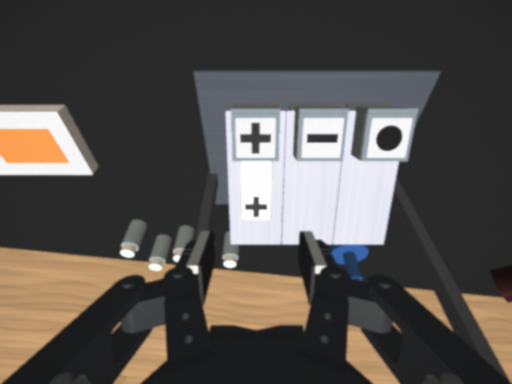

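The view shows the mailer seated under the cross hood. Its mark, at (256,207), is unchanged at 50.5 mm up the slope, and the gripper is clear.

```bash
python3 -c "
from bench import manip
print(manip.finish_job())"
```

```text
the job is handed in; nothing more can be done
None
```

The cross mailer is in the cross bay, plain end first with its mark up and showing; it is seated against the hidden stop (about 14 N on the final press, with no travel) and released. The job was handed in at about 23 s, and the other mailer, vial and carton were not touched.

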